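# Check the rubber pad with the hand spring gauge

### The job

Lift the blue canister off the round test stand by its handle and set it down upright, without dropping it, wholly on the cork coaster. Then draw the hand gauge up out of its holder and hold it upright with its plunger tip on the red spot of the rubber pad, pressing lightly so that the sprung plunger is about half way in (never hard against its stop). Finish like that, still holding the gauge steadily on the spot, and leave the other things on the bench where they are.

Things in the scene. Friction and masses are not known exactly. Their poses are not given: they have to be found in the camera images.
- stand: round fixed aluminium stand, 124 mm across at the foot, topped by a flat, practically rigid dark rubber pad 110 mm across, its face 36 mm above the bench; origin under its centre on the bench. The pad has a red and a blue spot, each 14 mm across, 25 mm from the centre on opposite sides (red on the stand's own +x side); at the start the canister stands on them
- red_spot (a point): centre of the red spot, on the face of the pad
- coaster: round fixed cork coaster, 130 mm across, 8 mm thick; origin under its centre on the bench
- canister: loose closed blue canister, about 0.4 kg, 76 mm across (steel lid 81), 79 mm high to the lid top; origin at the centre of its underside, z up. A rigid handle bridges the lid: a black bar along the canister's own x axis, 14 mm wide and high, 76 mm long, on two end posts; 60 mm of it is free between them, with 32 mm of clear room between lid and bar
- canister_handle (a point): middle of the handle bar, 118 mm above the canister's underside; x along the bar, z up
- holder: fixed gauge holder: 84 mm square foot plate 8 mm thick carrying a grey block 56 mm square; the top is 60 mm above the bench, with an upright through hole 26 mm in diameter at the centre; origin under its centre on the bench
- gauge: loose hand spring gauge, 0.13 kg, upright in the holder hole on its collar. Origin on its axis at the underside of the aluminium collar (36 mm diameter, 6 thick); z along the axis, away from the plunger. Above: round black grip, 26 mm diameter, from 6 to 58 mm; yellow button to 62 mm. Below: steel barrel 22 mm diameter to -28 mm, then brass plunger 8 mm diameter to -50 mm when not pressed
- plunger_tip (a point): tip of the plunger on the gauge's axis, 4 mm flat end; 50 mm under the gauge's origin when not pressed, and nearer as it is pressed in
- plunger (a joint): how far the plunger is pushed into the barrel, in m: 0 free, 0.014 hard against its stop. Spring 600 N/m with 0.6 N preload, about 5 N at half way (0.007)
- moisture_tin: aluminium tin 61 mm across, 34 mm high, bystander: leave alone; origin under its centre
- brass_weight: brass weight 32 mm across, 46 mm high, bystander: leave alone; origin under its centre
- timer: grey timer 70 x 62 x 18 mm, bystander: leave alone; origin under its centre
There are look-alikes about, which are no part of the job. What is shaped like the stand but pink is not meant.

How it is judged:
On the way, in this order (a step that is already met when the one before it is completed fails the run):
1. the canister stands upright on the coaster, let go (horizontal distance between canister and coaster below 0.035 m and height (world z) of canister between 0.005 and 0.012 m and angle between canister's own z axis and vertical below 0.1 rad and linear speed of canister below 0.03 m/s and contact force between the fingers and canister below 0.2 N), for 0.2 s.
2. the gauge is drawn clear of its holder, gripped (contact force between the fingers and gauge above 2 N and contact force between gauge and holder below 0.2 N and height (world z) of plunger_tip above 0.062 m), for 0.2 s.
At the end, for the whole second after the job is handed in: gauge still gripped, upright within 0.1 rad, steady, off the holder; tip on the pad within 7 mm of the red spot centre, plunger in 3.5 to 10.5 mm, 1.5 to 10 N on the pad; canister upright on the coaster within 35 mm of its centre, released (all of step 1 and contact force between the fingers and gauge above 2 N and contact force between gauge and holder below 0.2 N and horizontal distance between plunger_tip and red_spot below 0.007 m and angle between gauge's own z axis and vertical below 0.1 rad and height (world z) of plunger_tip below 0.04 m and value of joint plunger between 0.0035 and 0.0105 m and contact force between gauge and stand between 1.5 and 10 N and linear speed of gauge below 0.02 m/s); the arm keeps its last pose, push and grip.
It fails at once if the gauge is pressed with more than 15 N or the plunger is driven against its stop (contact force between gauge and stand above 15 N or value of joint plunger above 0.0138 m).
It fails at once if the canister is tipped (angle between canister's own z axis and vertical above 0.6 rad).
It fails at once if the canister is dropped (linear speed of canister above 0.5 m/s and contact force between the fingers and canister below 0.1 N).
It fails at once if the tin, weight or timer is moved more than 30 mm (distance of any of moisture_tin, brass_weight, timer from where it was at the start of the episode above 0.03 m).
It also fails if it takes over 64 s, if anything falls off the work surface, if the arm or the gripper's body presses on something with over 40 N, if the wrist force passes 120 N, or if a joint passes its speed limit or range.

### The arm

A 6-joint arm with a two-finger parallel gripper is mounted at the origin on the work surface; the furniture and walls round the work are solid. World frame = base frame: x ahead of the robot, y to its left, z up, the work surface at z = 0. Lengths are in m, angles in rad, forces in N, time in s.
With the tool pointing down it reaches from about 0.4 to 0.825 m from the base axis. Payload 7 kg.
Tool frame: the origin (TCP) lies between the finger pads; the fingertips stand 22 mm ahead of it and the grasp point (between the pads) lies 3 mm ahead of it (arm.tip_reach is the distance from the TCP to the fingertips, in m); z points along the fingers, y is the line along which they close (so a half turn about z gives the same grasp; the last joint's range is limited). The gripper opens to 88 mm and grips with 3 to 60 N. Pads are 19 mm wide; open, the fingers measure 130 mm over their backs; the gripper's body (78 mm by 193 mm) begins 47 mm behind the grasp point.
Start: joints at [1.576, 0.359, 0.012, 0, -1.224, -0.288], TCP at [0.188, 0.648, 0.249] pointing down, gripper open.
Joint ranges: [-3.07, 3.07], [-1.43, 2.12], [-1.02, 1.25], [-3.03, 1.67], [-3.05, -0], [-3.03, 3.03]. Speed limits (rad/s): [2.39, 2.39, 3.01, 3.14, 3.14, 3.14].

### API

Orientations are given as [roll, pitch, yaw] about the fixed x, y, z axes, in that order (R = Rz(yaw) Ry(pitch) Rx(roll)).
In Python, from station import arm, viewer gives the robot as it stands. The module is installed in compiled form; this text tells all that it offers.
- The arm moves only by the tool apply_moves, never from a script. Its argument "commands" is a list that holds one entry, the list of rows, each a list of 5 numbers: the closure, from -1 (fully open) to 1 (shut), then the shift along the world's x, y, z as a fraction of full scale, then the turn about the world's z as a fraction of full scale. In form: [[[fingers, tx, ty, tz, yaw], ...]]. A call has 1 to 12 rows; each row shifts and turns the commanded pose from where the row before left it; what a row does not reach is not made up. Full scale, the value 1, is 20 cm for a shift and pi rad for a turn. A row lasts 1/10 s, in which the tool goes at most 50 mm and 8.59 degrees, less where a joint would pass 70% of its speed; a pose out of reach is approached as far as the arm can. A call with a number of a shift or a turn outside -1 to 1 is refused whole. A call with a gripper value outside its range is refused whole. The fingers move at their own pace and stop on an object; "force" is the grip in N (left out, the last holds). Time passes only in rows, so rows that do not move let the fingers close. It gives the time, the measured TCP pose, the force, the opening and the grip force at its end, in the units of the state.
- arm.get_state(): the state, without advancing time (a new reading comes with each control period).
- viewer.grab_frame(name): name is "scene" or "top"; returns a dict with "image" (420x560x3 uint8, blue, green, red), "mtx" (3x3 intrinsics, pixels), "rvec" (rotation vector, rad) and "tvec" (3), from world to camera coordinates, as OpenCV has them. Camera axes: x right, y down, z forward; pixel columns grow to the right and rows downward; lengths in m; the calibration is good to about 2 mm. A picture is of the moment at which its call begins. There is no depth.
- arm.job_done(): hands the job in; it is judged then, once.
The state is a dict: "t": time; "q": joint angles; "qd": joint speeds; "joint_efforts": joint torques, N m; "eef_pos": TCP position; "ee_rot": TCP orientation; "force": force on the tool from outside, world axes, zero at the start; "moment": the same for the moment, N m; "width": finger opening in m; "gripper_force": force on a finger pad.
Only numpy, scipy, OpenCV 4.12 (cv2) and the standard library are available. Lean on these libraries where they do the work, as an engineer would, in place of code of your own. Each camera call takes 0.05 s, during which the arm holds its last target. There are 200 camera calls.

## Working session

There is one attempt and no reset: what is moved stays moved. The work goes in short steps, Python scripts to look and compute and a tool call to move; the robot and the scene stay as the last step left them, time stands still between calls to the robot, and variables do not carry over. Pictures are saved under pics/ and viewed, at most 10 in all, crops included, and the job is handed in when it is done.

Besides the shell and the picture viewer there is one more tool, called after "Request:" as name(argument=value, ...) on one line, values as JSON. apply_moves: Moves the arm, as the interface text tells. Shift numbers are shares of 20 cm and turn numbers shares of pi rad, none past 1 either way. Its arguments: {"type":"object","properties":{"commands":{"type":"array","items":{"type":"array","items":{"type":"array","items":{"type":"number"}}}},"force":{"type":"number"}},"required":["commands"]}

```bash
mkdir -p pics
python3 - <<'E'
from station import arm, viewer
import cv2,pickle
s=arm.get_state(); print(s, arm.tip_reach)
for n in("scene","top"):
    f=viewer.grab_frame(n); cv2.imwrite(f"pics/{n}0.png",f["image"]); pickle.dump(f,open(f"{n}0.pkl","wb")); print(n,f["mtx"],f["rvec"].ravel(),f["tvec"].ravel())
E
```

```text
{'t': 0.0, 'q': array([ 1.57610155e+00,  3.59384810e-01,  1.10520161e-02, -3.58170321e-04,
       -1.22408676e+00, -2.88118206e-01]), 'qd': array([-0.00075677, -0.0010385 ,  0.00083943, -0.00138431,  0.00105977,
        0.00187269]), 'joint_efforts': array([ 2.82479086e-04, -5.82724750e+01,  2.93055439e+01,  6.99741125e+00,
        6.92023285e-03, -1.56121405e-04]), 'eef_pos': array([0.18824628, 0.6477458 , 0.24761957]), 'ee_rot': array([ 3.13994066e+00, -1.38459620e-04, -2.82934850e-01]), 'force': array([-0.41170871, -0.46197971,  0.1984781 ]), 'moment': array([ 0.00646323, -0.00460679, -0.01380354]), 'gripper_force': 0.0, 'width': 0.08714934616717483} 0.022
scene [[381.95639055   0.         280.04409457]
 [  0.         381.95639055 208.8490932 ]
 [  0.           0.           1.        ]] [ 0.84000665 -2.35593051  1.3184881 ] [0.44302008 0.30586538 0.6357423 ]
top [[533.27416577   0.         281.92455979]
 [  0.         533.27416577 209.97674453]
 [  0.           0.           1.        ]] [ 2.14472271 -2.19454536  0.12415279] [0.01215983 0.57662237 1.5794732 ]
```

View pics/scene0.png

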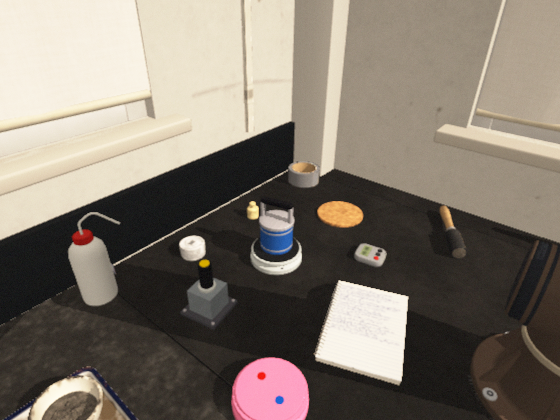

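View pics/top0.png

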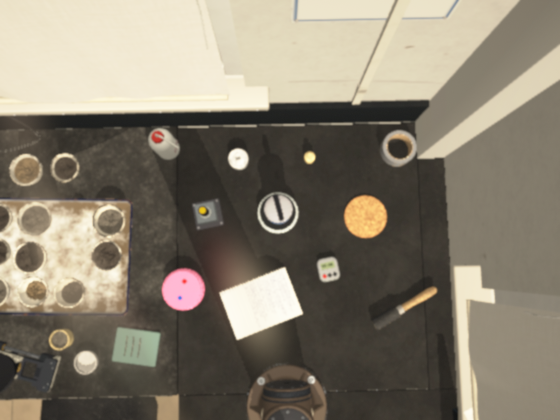

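The scene view shows the canister on the stand at (276,240), the coaster at (340,214), and the holder with the gauge at (208,290). The pink look-alike is at (270,395). In the top view the canister is at (278,212), its bar runs about (275,197) to (283,222), the coaster is at (365,216), and the gauge button is at (203,211).

```bash
cat > h.py <<'E'
import cv2,numpy as np,pickle
def ray(f,uv):
    R=cv2.Rodrigues(f["rvec"])[0]; t=np.ravel(f["tvec"])
    d=R.T@np.append(cv2.undistortPoints(np.array([[uv]],float),f["mtx"],None).ravel(),1)
    return -R.T@t,d
def onz(f,uv,z):
    c,d=ray(f,uv); return c+d*(z-c[2])/d[2]
def proj(f,p): return cv2.projectPoints(np.array([p],float),f["rvec"],np.ravel(f["tvec"]),f["mtx"],None)[0].ravel()
def blobs(f,lo,hi,amin=15):
    m=cv2.inRange(cv2.cvtColor(f["image"],cv2.COLOR_BGR2HSV),lo,hi)
    n,_,st,c=cv2.connectedComponentsWithStats(m)
    return [(st[i],c[i]) for i in range(1,n) if st[i][4]>=amin]
E
python3 - <<'E'
from h import *
T=pickle.load(open("top0.pkl","rb"));S=pickle.load(open("scene0.pkl","rb"))
for f in(T,S): print(ray(f,(280,210))[0].round(3),proj(f,[0,0,0]),proj(f,[.188,.648,.249]))
for nm,f in(("T",T),("S",S)):
    print(nm,"orange",[(s[:5],c.round(1),onz(f,c,.008).round(3)) for s,c in blobs(f,(5,120,120),(20,255,255),100)])
    print(nm,"yellow",[(s[:5],c.round(1),onz(f,c,.122).round(3)) for s,c in blobs(f,(22,150,120),(35,255,255),8)])
for n,uv,z in(("holderfoot",(208,213),.008),("tin",(238,159),.034),("weight",(310,157),.046),("timer",(329,270),.018),("canlid",(278,208),.079+.036),("bara",(275,197),.16),("barb",(283,222),.16)): print(n,onz(T,uv,z).round(3))
i=T["image"][150:280,170:410]; cv2.imwrite("pics/topcrop.png",cv2.resize(i,None,fx=3.3,fy=3.3,interpolation=cv2.INTER_CUBIC))
E
```

```text
[0.405 0.013 1.632] [286.03005714 404.66052646] [ 29.03542904 359.56612158]
[0.113 0.578 0.589] [546.21224381 392.61417721] [ 43.46685457 857.19019716]
T orange [(array([ 344,  195,   43,   44, 1477], dtype=int32), array([365. , 216.2]), array([ 0.554, -0.255,  0.008]))]
T yellow [(array([199, 207,   7,   7,  42], dtype=int32), array([202.2, 209.9]), array([0.572, 0.227, 0.122]))]
S orange [(array([295, 163,  20,   9, 117], dtype=int32), array([304.7, 167.6]), array([ 0.801, -0.426,  0.008])), (array([317, 201,  46,  27, 958], dtype=int32), array([340.2, 213.7]), array([ 0.548, -0.247,  0.008])), (array([441, 206,  13,  22, 148], dtype=int32), array([446.6, 215.8]), array([ 0.31 , -0.432,  0.008])), (array([101, 401,  14,  19, 107], dtype=int32), array([106.9, 410.7]), array([0.529, 0.478, 0.008]))]
S yellow [(array([199, 259,  11,   8,  65], dtype=int32), array([204. , 262.8]), array([0.57 , 0.23 , 0.122]))]
holderfoot [0.575 0.225 0.008]
tin [0.735 0.129 0.034]
weight [ 0.734 -0.09   0.046]
timer [ 0.393 -0.139  0.018]
canlid [0.574 0.011 0.115]
bara [0.6   0.018 0.16 ]
barb [ 0.529 -0.002  0.16 ]
```

View pics/topcrop.png

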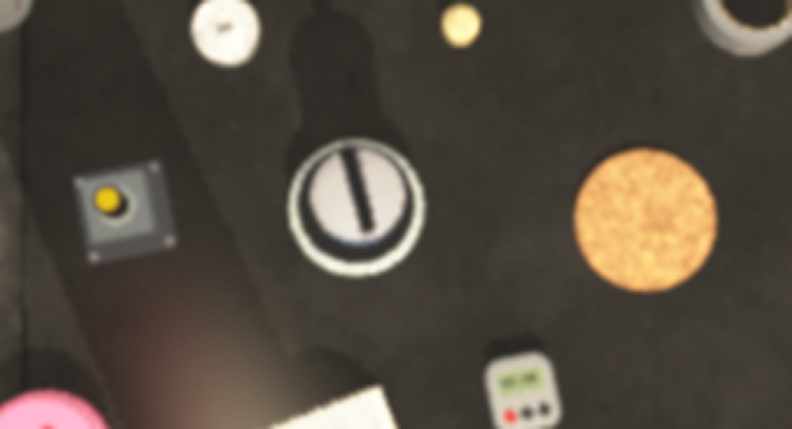

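Run:
```python
from h import *
T=pickle.load(open("top0.pkl","rb"))
a,b=onz(T,(275.5,194.8),.161),onz(T,(282.1,220.3),.161); print(a,b,np.linalg.norm(a-b),(a+b)/2,np.arctan2(*(a-b)[1::-1]))
# dark bar on bright lid
g=cv2.cvtColor(T["image"],cv2.COLOR_BGR2GRAY); m=np.zeros_like(g); cv2.circle(m,(278,209),13,255,-1)
d=((g<90)&(m>0)).astype(np.uint8); n,l,st,c=cv2.connectedComponentsWithStats(d); i=1+st[1:,4].argmax(); print(st[i],c[i],onz(T,c[i],.161))
print(cv2.minAreaRect(np.argwhere(l==i)[:,::-1].astype(np.float32)))
```

```text
[0.60564495 0.01691017 0.161     ] [5.34027585e-01 2.09700153e-04 1.61000000e-01] 0.07353878719507179 [0.56983627 0.00855993 0.161     ] 0.22909616712579353
[274 197   9  23  78] [278.15384615 207.29487179] [0.57049845 0.01031568 0.161     ]
((278.2059020996094, 207.8235321044922), (23.040882110595703, 3.395498752593994), 75.96376037597656)
```

Request:
apply_moves(commands=[[[-1,0.11,-0.18,0.02,0.0146],[-1,0.11,-0.18,0.02,0.0146],[-1,0.11,-0.18,0.02,0.0146],[-1,0.11,-0.18,0.02,0.0146],[-1,0.11,-0.18,0.02,0.0146],[-1,0.11,-0.18,0.02,0.0146],[-1,0.11,-0.18,0,0.0146],[-1,0.11,-0.18,0,0.0146],[-1,0.11,-0.18,0,0.0146],[-1,0.11,-0.18,0,0.0146],[-1,0.11,-0.18,0,0.0146],[-1,0.11,-0.18,0,0.0146]]])

```text
t: 1.3
eef_pos: [0.4527, 0.2145, 0.2725]
ee_rot: [-3.141, 0.0, 0.27]
force: [1.0, -0.8, -0.1]
width: 0.0877
gripper_force: 0.0
```

Request:
apply_moves(commands=[[[-1,0.0975,-0.171,-0.04,-0.0095],[-1,0.0975,-0.171,-0.04,0],[-1,0.0975,-0.171,-0.04,0],[-1,0.0975,-0.171,0,0],[-1,0.0975,-0.171,0,0],[-1,0.0975,-0.171,0,0],[-1,0,0,0,0],[-1,0,0,0,0]]])

```text
t: 2.1
eef_pos: [0.5692, 0.01, 0.2478]
ee_rot: [-3.141, 0.001, 0.235]
force: [-0.7, 0.3, 0.3]
width: 0.0875
gripper_force: 0.0
```

Run:
```python
from h import *
from station import arm,viewer
s=arm.get_state(); print(s["eef_pos"],s["ee_rot"],s["q"].round(2))
S=viewer.grab_frame("scene"); T=viewer.grab_frame("top"); pickle.dump((S,T),open("f1.pkl","wb"))
a=cv2.resize(S["image"][130:300,190:390],None,fx=2.4,fy=2.4,interpolation=cv2.INTER_CUBIC)
o=s["eef_pos"]; print("tcp px",proj(S,o),"tip",proj(S,o-[0,0,.022]),"bar",proj(S,[.57,.009,.154]))
cv2.imwrite("pics/s1.png",a)
```

```text
[0.56922914 0.01003745 0.24778134] [-3.14148229e+00  1.44086860e-03  2.35419324e-01] [ 0.36  0.19 -0.23 -0.   -1.16  1.45]
tcp px [278.39782326 164.11375571] tip [278.28845395 173.56446418] bar [277.97764922 202.30678092]
```

View pics/s1.png

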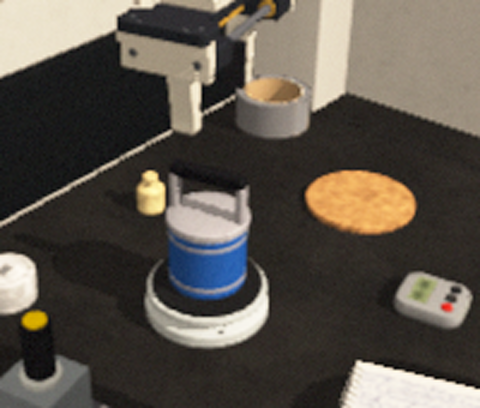

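The view shows the bar middle at about (277,204) px, as projected (278,202), with the fingers clear above it. I'm going down and gripping.

Request:
apply_moves(commands=[[[-1,0,0,-0.12,0],[-1,0,0,-0.12,0],[-1,0,0,-0.1,0],[-1,0,0,-0.08,0],[-1,0,0,-0.035,0],[-1,0,0,0,0],[0.3,0,0,0,0],[0.5,0,0,0,0],[0.7,0,0,0,0],[1,0,0,0,0],[1,0,0,0,0],[1,0,0,0,0]]], force=35)

```text
t: 3.4
eef_pos: [0.5694, 0.0109, 0.1577]
ee_rot: [-3.142, -0.0, 0.238]
force: [-0.1, 0.1, -0.2]
width: 0.0454
gripper_force: 0.0
```

Request:
apply_moves(commands=[[[1,0,0,0,0],[1,0,0,0,0],[1,0,0,0,0],[1,0,0,0,0],[1,0,0,0,0],[1,0,0,0,0],[1,0,0,0,0],[1,0,0,0,0]]])

```text
t: 4.2
eef_pos: [0.5694, 0.011, 0.1575]
ee_rot: [-3.142, 0.0, 0.238]
force: [-0.7, 0.5, -1.5]
width: 0.0139
gripper_force: 35.0
```

Request:
apply_moves(commands=[[[1,0,0,0.03,0],[1,0,0,0.06,0],[1,0,0,0.07,0],[1,0,0,0.07,0],[1,0,0,0.05,0],[1,0,0,0.02,0],[1,0,0,0,0]]])

```text
t: 4.9
eef_pos: [0.5695, 0.011, 0.2182]
ee_rot: [-3.141, -0.001, 0.238]
force: [-0.2, -0.4, -2.8]
width: 0.0136
gripper_force: 35.0
```

Request:
apply_moves(commands=[[[1,0,-0.05,0,0],[1,-0.009,-0.11,0,0],[1,-0.009,-0.14,0,0],[1,-0.009,-0.14,0,0],[1,-0.009,-0.14,0,0],[1,-0.009,-0.14,0,0],[1,-0.009,-0.14,0,0],[1,-0.009,-0.14,0,0],[1,-0.009,-0.14,0,0],[1,-0.009,-0.1,0,0],[1,-0.004,-0.075,0,0],[1,0,0,0,0]]])

```text
t: 6.1
eef_pos: [0.5517, -0.2538, 0.2167]
ee_rot: [-3.141, 0.001, 0.236]
force: [0.0, -1.2, -4.3]
width: 0.0135
gripper_force: 35.0
```

Run:
```python
from h import *
from station import arm,viewer
s=arm.get_state(); print(s["eef_pos"],s["ee_rot"],s["force"],s["width"],s["q"].round(2))
S=viewer.grab_frame("scene"); T=viewer.grab_frame("top"); pickle.dump((S,T),open("f2.pkl","wb"))
a=cv2.resize(S["image"][130:300,220:420],None,fx=1.9,fy=1.9,interpolation=cv2.INTER_CUBIC)
b=cv2.resize(T["image"][130:300,220:420],None,fx=1.9,fy=1.9,interpolation=cv2.INTER_CUBIC)
cv2.imwrite("pics/s2.png",np.hstack([a,b]))
for p,q in ((S,"S"),(T,"T")):
  for st,c in blobs(p,(0,150,90),(8,255,255),4): 
    if abs(c[0]-280)<60: print(q,"red",st,c,onz(p,c,.036))
  for st,c in blobs(p,(105,120,80),(125,255,255),4):
    if abs(c[0]-280)<100: print(q,"blue",st,c,onz(p,c,.036))
```

```text
[ 0.55169119 -0.25383037  0.21667918] [-3.14123825e+00  1.46216649e-03  2.35808392e-01] [ 0.00949505 -1.23916103 -4.34145184] 0.013506502909678562 [-0.11  0.27 -0.19  0.   -1.11  1.92]
S red [266 239   7   5  26] [269.23076923 240.80769231] [0.59533943 0.00953034 0.036     ]
S red [258 373   7   6  38] [261.  375.5] [0.3710551  0.29532276 0.036     ]
S blue [332 166  26   6  42] [344.47619048 169.57142857] [ 0.6587635  -0.45133415  0.036     ]
S blue [330 170  29  18 365] [343.59178082 179.17260274] [ 0.62521429 -0.38933509  0.036     ]
S blue [330 185  26   7  52] [343.36538462 189.42307692] [ 0.59102909 -0.33062385  0.036     ]
S blue [280 249   6   5  24] [282.5        250.83333333] [0.54626969 0.01958626 0.036     ]
S blue [276 396   7   8  46] [279.15217391 399.65217391] [0.32267154 0.30861625 0.036     ]
T red [276 201   6   6  30] [278.5 203.5] [0.59606143 0.00882243 0.036     ]
T blue [273 217   6   6  29] [275.89655172 219.68965517] [0.54727197 0.01774782 0.036     ]
```

View pics/s2.png

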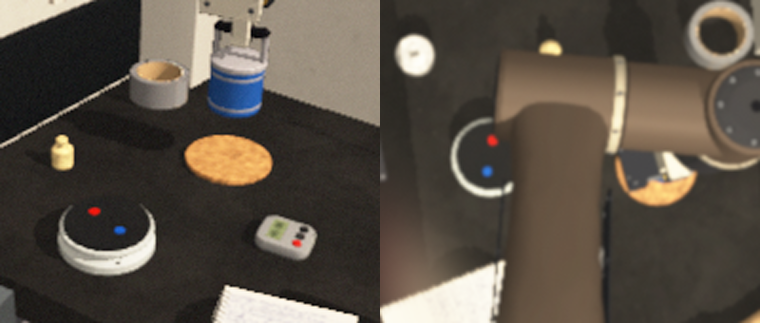

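The red spot measures (0.596,0.009) in both views, and the 50 mm red-to-blue distance checks out. The canister hangs upright over the coaster, so I'm lowering it.

Request:
apply_moves(commands=[[[1,0,0.004,-0.06,0],[1,0,0.004,-0.1,0],[1,0,0,-0.1,0],[1,0,0,-0.08,0],[1,0,0,-0.05,0],[1,0,0,-0.02,0],[1,0,0,-0.01,0],[1,0,0,0,0]]])

```text
t: 7.0
eef_pos: [0.5527, -0.2503, 0.1339]
ee_rot: [3.141, -0.001, 0.238]
force: [0.1, -0.4, -3.8]
width: 0.0135
gripper_force: 35.0
```

Request:
apply_moves(commands=[[[1,0,0,-0.006,0],[1,0,0,-0.006,0],[1,0,0,-0.005,0],[1,0,0,0,0]]])

```text
t: 7.4
eef_pos: [0.5523, -0.2505, 0.1302]
ee_rot: [3.142, -0.0, 0.238]
force: [0.5, 0.2, -4.6]
width: 0.0135
gripper_force: 35.0
```

Request:
apply_moves(commands=[[[1,0,0,-0.003,0],[1,0,0,-0.003,0],[1,0,0,0,0]]])

```text
t: 7.7
eef_pos: [0.5525, -0.2506, 0.1295]
ee_rot: [3.141, -0.0, 0.238]
force: [-2.6, 0.1, 2.6]
width: 0.014
gripper_force: 35.0
```

Request:
apply_moves(commands=[[[0.5,0,0,0,0],[0,0,0,0,0],[-0.5,0,0,0,0],[-0.5,0,0,0,0],[-0.5,0,0,0,0],[-0.5,0,0,0,0],[-0.5,0,0,0,0],[-0.5,0,0,0.05,0],[-0.5,0,0,0.1,0],[-0.5,0,0,0.15,0],[-0.5,0,0,0.15,0],[-0.5,0,0,0.15,0]]])

```text
t: 8.9
eef_pos: [0.5523, -0.2505, 0.2511]
ee_rot: [3.141, -0.0, 0.238]
force: [0.2, -0.0, 0.9]
width: 0.0657
gripper_force: 0.0
```

Request:
apply_moves(commands=[[[-1,0.0085,0.1,0,0],[-1,0.0085,0.18,0,0],[-1,0.0085,0.23,0,0],[-1,0.0085,0.23,0,0],[-1,0.0085,0.23,0,0],[-1,0.0085,0.23,0,0],[-1,0.0085,0.23,0,0],[-1,0.0085,0.23,0,0],[-1,0.0085,0.23,0,0],[-1,0.0085,0.23,0,0],[-1,0.0085,0.18,0,0],[-1,0.005,0.0925,0,0]]])

```text
t: 10.1
eef_pos: [0.572, 0.231, 0.2496]
ee_rot: [-3.141, -0.001, 0.24]
force: [0.7, -1.1, -0.9]
width: 0.0876
gripper_force: 0.0
```

Run:
```python
from h import *
from station import arm,viewer
s=arm.get_state(); print(s["eef_pos"],s["ee_rot"],s["force"],s["width"],s["q"].round(2))
S=viewer.grab_frame("scene"); T=viewer.grab_frame("top"); pickle.dump((S,T),open("f3.pkl","wb"))
a=cv2.resize(S["image"][130:330,170:370],None,fx=1.9,fy=1.9,interpolation=cv2.INTER_CUBIC)
b=cv2.resize(T["image"][130:330,220:420],None,fx=1.9,fy=1.9,interpolation=cv2.INTER_CUBIC)
cv2.imwrite("pics/s3.png",np.hstack([a,b]))
for p,q in ((S,"S"),(T,"T")):
  for lo,hi,z,n in(((0,150,90),(8,255,255),.036,"red"),((105,120,80),(125,255,255),.036,"blue"),((22,150,120),(35,255,255),.121,"yel")):
   for st,c in blobs(p,lo,hi,12): 
    if abs(c[0]-280)<90: print(q,n,st,c.round(1),onz(p,c,z).round(4))
```

```text
[0.57196328 0.23096542 0.24958591] [-3.14132947e+00 -7.08589411e-04  2.40054622e-01] [ 0.69083445 -1.05399684 -0.89708795] 0.08756885959146116 [ 0.7   0.26 -0.12  0.   -1.19  1.11]
S red [266 239   7   5  28] [269.1 240.8] [0.5955 0.0098 0.036 ]
S red [258 373   7   6  38] [261.  375.5] [0.3711 0.2953 0.036 ]
S blue [329 196  24   5  29] [339.9 199.1] [ 0.5687 -0.2741  0.036 ]
S blue [327 199  28  17 320] [339.4 207.8] [ 0.5448 -0.232   0.036 ]
S blue [327 213  23   6  29] [337.4 216.9] [ 0.5245 -0.1885  0.036 ]
S blue [280 249   6   5  24] [282.5 250.8] [0.5463 0.0196 0.036 ]
S blue [276 396   7   8  46] [279.2 399.7] [0.3227 0.3086 0.036 ]
S yel [199 259  11   8  65] [204.  262.8] [0.571  0.2288 0.121 ]
T red [276 201   7   6  33] [278.8 203.5] [0.5962 0.008  0.036 ]
T blue [273 217   6   6  29] [275.9 219.7] [0.5473 0.0177 0.036 ]
```

View pics/s3.png

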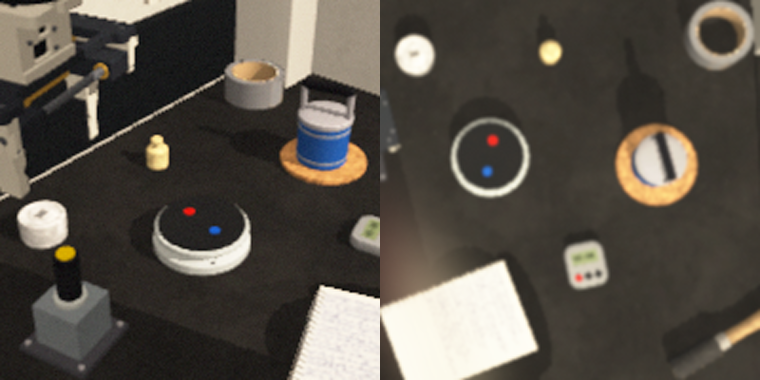

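The canister stands upright and centred on the coaster. The gauge button is at (204,263) px, giving about (0.571,0.228). I'm going down over the grip.

Request:
apply_moves(commands=[[[-1,0,0,0,0],[-1,0,0,-0.1,0],[-1,0,0,-0.15,0],[-1,0,0,-0.15,0],[-1,0,0,-0.15,0],[-1,0,0,-0.12,0],[-1,0,0,-0.06,0],[-1,0,0,-0.025,0],[-1,0,0,0,0],[-0.3,0,0,0,0],[0,0,0,0,0],[0.2,0,0,0,0]]], force=25)

```text
t: 11.4
eef_pos: [0.5725, 0.2284, 0.099]
ee_rot: [-3.141, -0.002, 0.238]
force: [-0.1, -1.1, -0.7]
width: 0.0692
gripper_force: 0.0
```

Request:
apply_moves(commands=[[[0.3,0,0,0,0],[0.4,0,0,0,0],[0.5,0,0,0,0],[0.7,0,0,0,0],[0.8,0,0,0,0],[1,0,0,0,0],[1,0,0,0,0],[1,0,0,0,0],[1,0,0,0,0],[1,0,0,0,0],[1,0,0,0,0]]])

```text
t: 12.5
eef_pos: [0.572, 0.2281, 0.098]
ee_rot: [3.142, 0.0, 0.238]
force: [-0.1, -0.0, -1.0]
width: 0.0258
gripper_force: 25.0
```

Request:
apply_moves(commands=[[[1,0,0,0.03,0],[1,0,0,0.06,0],[1,0,0,0.07,0],[1,0,0,0.07,0],[1,0,0,0.07,0],[1,0,0,0.07,0],[1,0,0,0.03,0],[1,0,0,0,0],[1,0,0,0,0],[1,0,0,0,0]]])

```text
t: 13.5
eef_pos: [0.5716, 0.2278, 0.1771]
ee_rot: [3.141, 0.001, 0.238]
force: [-0.2, 0.4, -1.0]
width: 0.0253
gripper_force: 25.0
```

Request:
apply_moves(commands=[[[1,0.01,-0.06,0,0],[1,0.013,-0.12,0,0],[1,0.015,-0.15,0,0],[1,0.015,-0.15,0,0],[1,0.015,-0.15,0,0],[1,0.015,-0.15,0,0],[1,0.015,-0.15,0,0],[1,0.013,-0.11,-0.05,0],[1,0.01,-0.055,-0.05,0],[1,0,0,-0.05,0],[1,0,0,0,0],[1,0,0,0,0]]])

```text
t: 14.7
eef_pos: [0.5962, 0.0096, 0.1476]
ee_rot: [3.141, 0.001, 0.239]
force: [-0.2, -0.2, -0.6]
width: 0.0256
gripper_force: 25.0
```

Run:
```python
from h import *
from station import arm,viewer
s=arm.get_state(); o=s["eef_pos"];print(o,s["ee_rot"],s["force"],s["width"])
S=viewer.grab_frame("scene"); T=viewer.grab_frame("top"); pickle.dump((S,T),open("f4.pkl","wb"))
tip=o-[0,0,.177-.09]; print("tip expected",tip,proj(S,tip),"axis top",proj(S,o+[0,0,.02]))
a=cv2.resize(S["image"][180:280,225:325],None,fx=5,fy=5,interpolation=cv2.INTER_CUBIC)
cv2.imwrite("pics/s4.png",a)
for st,c in blobs(S,(0,150,90),(8,255,255),8): print("red",st,c.round(1),onz(S,c,.036).round(4))
```

```text
[0.59618807 0.00961983 0.14758349] [3.14141851e+00 8.30203722e-04 2.38533379e-01] [-0.17143282 -0.19860662 -0.60021267] 0.025612594784855006
tip expected [0.59618807 0.00961983 0.06058349] [268.91351674 232.39283247] axis top [268.79261991 193.35179526]
red [ 72 229  22  16 254] [ 82.3 237.1] [0.9537 0.2887 0.036 ]
red [266 239   7   5  28] [269.1 240.8] [0.5955 0.0098 0.036 ]
red [374 256   4   4  11] [375.7 257.6] [ 0.3664 -0.0975  0.036 ]
red [258 373   7   6  38] [261.  375.5] [0.3711 0.2953 0.036 ]
```

View pics/s4.png

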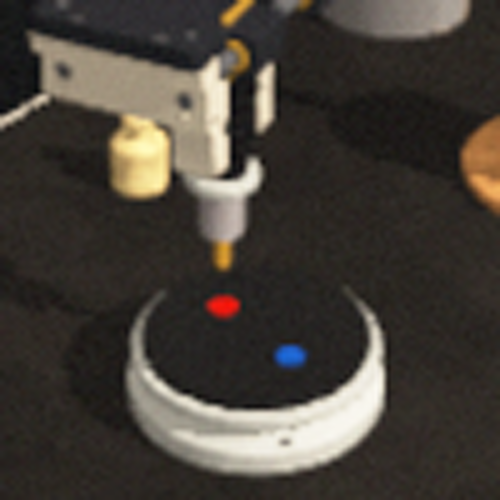

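The tip is at (269,234) px, straight above the red spot at (269,241) in the scene view. That fits the expected tip within about 1 px. I'm lowering gently.

Request:
apply_moves(commands=[[[1,-0.001,-0.001,-0.03,0],[1,0,0,-0.03,0],[1,0,0,-0.025,0],[1,0,0,-0.015,0],[1,0,0,0,0],[1,0,0,0,0]]])

```text
t: 15.4
eef_pos: [0.5961, 0.0088, 0.1279]
ee_rot: [3.141, 0.0, 0.238]
force: [0.4, 0.0, -1.3]
width: 0.0255
gripper_force: 25.0
```

Request:
apply_moves(commands=[[[1,0,0,-0.01,0],[1,0,0,-0.01,0],[1,0,0,0,0],[1,0,0,0,0]]])

```text
t: 15.8
eef_pos: [0.5961, 0.0089, 0.124]
ee_rot: [3.142, -0.0, 0.238]
force: [0.7, 0.2, -0.7]
width: 0.0255
gripper_force: 25.0
```

Request:
apply_moves(commands=[[[1,0,0,-0.01,0],[1,0,0,0,0],[1,0,0,0,0]]])

```text
t: 16.1
eef_pos: [0.5962, 0.0089, 0.1221]
ee_rot: [3.142, -0.0, 0.238]
force: [-0.1, 0.1, -0.3]
width: 0.0256
gripper_force: 25.0
```

Request:
apply_moves(commands=[[[1,0,0,-0.01,0],[1,0,0,0,0],[1,0,0,0,0]]])

```text
t: 16.4
eef_pos: [0.5962, 0.0089, 0.1201]
ee_rot: [3.142, -0.0, 0.238]
force: [-0.2, -0.5, 1.2]
width: 0.0254
gripper_force: 25.0
```

Request:
apply_moves(commands=[[[1,0,0,-0.01,0],[1,0,0,0,0],[1,0,0,0,0]]])

```text
t: 16.7
eef_pos: [0.5962, 0.0089, 0.1181]
ee_rot: [3.142, -0.0, 0.238]
force: [-0.2, -0.3, 2.6]
width: 0.0253
gripper_force: 25.0
```

Request:
apply_moves(commands=[[[1,0,0,-0.007,0],[1,0,0,0,0],[1,0,0,0,0],[1,0,0,0,0],[1,0,0,0,0],[1,0,0,0,0]]])

```text
t: 17.3
eef_pos: [0.5962, 0.0089, 0.1166]
ee_rot: [3.142, -0.0, 0.238]
force: [-0.1, 0.6, 2.9]
width: 0.0259
gripper_force: 25.0
```

Run:
```python
from h import *
from station import arm,viewer
F=[]
for i in range(8):
    S=viewer.grab_frame("scene"); F.append(arm.get_state()["force"])
s=arm.get_state(); print(np.mean(F,0),s["eef_pos"],s["ee_rot"],s["width"],s["gripper_force"],s["t"])
print("red spot",proj(S,[.5957,.0092,.036]))
T=viewer.grab_frame("top")
a=cv2.resize(S["image"][200:265,235:315],None,fx=7,fy=7,interpolation=cv2.INTER_CUBIC)
cv2.imwrite("pics/s5.png",a)
```

```text
[ 0.35246051 -0.07410203  3.37552447] [0.59609792 0.00884574 0.11655736] [-3.14159194e+00 -3.21210791e-05  2.37709398e-01] 0.02561382555632869 25.000331103801727 17.7
red spot [269.20514255 240.68801868]
```

View pics/s5.png

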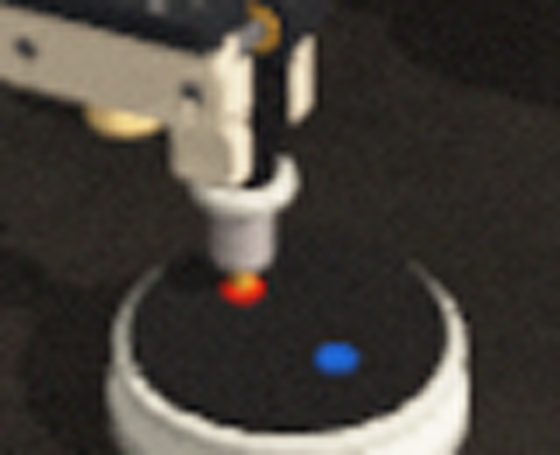

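The tip is at (270,241) px on the red spot at (269,241), with the gauge upright. Height and force put the plunger at about 6–7.5 mm in, at about 4–5 N. I'm handing in.

```bash
python3 -c "
from station import arm
print(arm.job_done())"
```

```text
the job is handed in; nothing more can be done
None
```

I handed the job in at about 18 s; no verdict came back. By camera the canister stands upright and centred on the coaster, and the gauge is held upright on the red spot, with the plunger about 6–7.5 mm in at 4–5 N, estimated from height and force.

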